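# Unstack the lamp parts into their finishing trays

### The arm

A 7-joint arm with a two-finger parallel gripper is mounted at the origin on the work surface. World frame = base frame: x ahead of the robot, y to its left, z up, the work surface at z = 0. Lengths are in m, angles in rad, forces in N, time in s.
With the tool pointing down it reaches from about 0.4 to 0.875 m from the base axis. Payload 19.3 kg.
Tool frame: the origin (TCP) lies at the very end of the fingers, on their centre line; the grasp point (between the pads) lies 19 mm behind it; z points along the fingers, y is the line along which they close (so a half turn about z gives the same grasp; the last joint's range is limited). The gripper opens to 85 mm and grips with 20 to 120 N. Pads are 22 mm wide; open, the fingers measure 114 mm over their backs; the gripper's body (76 mm by 85 mm) begins 54 mm behind the grasp point. The pads swing forward as they close: fully open they stand 13 mm farther back than shut.
Start: joints at [1.139, 0.521, -0.036, 1.599, 0.021, 1.021, -0.113], TCP at [0.221, -0.585, 0.231] pointing down, gripper open.
Joint ranges: [-2.91, 2.91], [-0.3, 2.13], [-1.5, 1.42], [0.17, 2.43], [-1.26, 4.41], [0.16, 1.93], [-2.52, 2.52]. Speed limits (rad/s): [1.89, 1.89, 2.39, 2.39, 3.01, 3.01, 3.01].

### API

Orientations are given as [roll, pitch, yaw] about the fixed x, y, z axes, in that order (R = Rz(yaw) Ry(pitch) Rx(roll)).
In Python, from workcell import bot gives the robot as it stands.
- The arm moves only by the tool jog_arm, never from a script. Its argument "motion" is a list of rows, each a list of 5 numbers: the shift along the tool's x, y, z scaled (see below), then the turn about the tool's z scaled (see below), then the opening, from 0 (shut) to 1 (fully open). A call has 1 to 12 rows; each row shifts and turns the commanded pose from where the row before left it, along the tool's axes as they then stand; what a row does not reach is not made up. The controller multiplies each number of a shift by 30 mm and each number of a turn by 0.08 rad. A row lasts 1/10 s, in which the tool goes at most 50 mm and 8.59 degrees, less where a joint would pass 70% of its speed; a pose out of reach is approached as far as the arm can. A call with a number of a shift or a turn outside -1 to 1 is refused whole. A call with a gripper value outside its range is refused whole. The fingers move at their own pace and stop on an object; "newtons" is the grip in N (left out, the last holds). Time passes only in rows, so rows that do not move let the fingers close. It gives the time, the measured TCP pose, the force, the opening and the grip force at its end, in the units of the state.
- bot.observe(): the state, without advancing time (a new reading comes with each control period).
- bot.grab_frame(name): name is "scene" or "top"; returns a dict with "pixels" (480x640x3 uint8, red, green, blue), "fovy" (degrees; the focal length in pixels is half the picture's height over the tangent of half this angle, whatever the lens; pixels are square), "cx", "cy" (the principal point, pixels), "k1" (the pictures are not rectified: a ray, as slopes to the right and down, at radius r is drawn at 1 + k1 r^2 times it, then the intrinsics apply), "rvec" (rotation vector, rad) and "tvec" (3), from world to camera coordinates, as OpenCV has them. Camera axes: x right, y down, z forward; pixel columns grow to the right and rows downward; lengths in m; the calibration is good to about 2 mm. A picture is of the moment at which its call begins. There is no depth.
- bot.job_done(): hands the job in; it is judged then, once.
The state is a dict: "clock": time; "qpos": joint angles; "qd": joint speeds; "joint_efforts": joint torques, N m; "position": TCP position; "tool_rot": TCP orientation; "force": force on the tool from outside, world axes, zero at the start; "moment": the same for the moment, N m; "grip_width": finger opening in m; "finger_force": force on a finger pad.
Only numpy, scipy, OpenCV 4.12 (cv2) and the standard library are available. Lean on these libraries where they do the work, as an engineer would, in place of code of your own. Each camera call takes 0.05 s, during which the arm holds its last target. There are 200 camera calls.

### The job

The four wooden parts of a lamp stand are piled in one stack. Take the stack apart from the top down, one part after another, and set each one upright and flat inside the rim of the white finishing tray of its own shape: the finial in the small round tray, the square block in the square tray, the round collar in the big round tray and the oblong plinth in the long tray. Set them down gently without dropping or toppling any, and leave the wooden mushroom and the jar of wax where they stand.

Things in the scene. Friction and masses are not known exactly. Their poses are not given: they have to be found in the camera images.
- finial_mid (a point): centre, half-way up, of the finial, the top part of the stack: a dark wooden knob, round, 26 mm across and 44 mm tall, straight-sided up to 32 mm from its foot and domed above; its z axis points up. It stands on the square block, about centred.
- block_mid (a point): centre, half-way up, of the square block: light wood, 38 x 38 mm and 34 mm tall; x and y run square to its sides, z up. It stands on the collar, about centred, turned any way.
- collar_mid (a point): centre, half-way up, of the round collar: a dark wooden disc 56 mm across and 34 mm tall, straight-sided up to 30 mm from its foot; z up. It stands on the plinth, about centred.
- plinth_mid (a point): centre, half-way up, of the plinth, the bottom part of the stack, standing on the bench: an oblong light wooden block 100 mm long (x) by 60 mm wide (y) and 36 mm tall (z up), its top 6 mm stepped in by 3 mm all round. Grip it across its 60 mm width.
- tray_small_round: small round white tray fixed to the bench, for the finial: 54 mm across outside, 44 mm inside, cork floor 5 mm above the bench, rim 10 mm above the bench. Origin at its centre, at bench height.
- tray_square: square white tray fixed to the bench, for the square block: 66 x 66 mm outside, 56 x 56 mm inside, floor 5 mm and rim 10 mm above the bench. Origin at its centre, at bench height; x and y run square to its sides.
- tray_big_round: big round white tray fixed to the bench, for the collar: 84 mm across outside, 74 mm inside, floor 5 mm and rim 10 mm above the bench. Origin at its centre, at bench height.
- tray_long: oblong white tray fixed to the bench, for the plinth: 126 mm (x) by 86 mm (y) outside, 116 x 76 mm inside, floor 5 mm and rim 10 mm above the bench. Origin at its centre, at bench height.
- mushroom: loose turned wooden mushroom, 48 mm across the cap and 62 mm tall, not part of the job: leave it alone. Origin at the centre of its foot.
- wax_jar: loose amber jar with a dark lid, 50 mm across and 55 mm tall, not part of the job: leave it alone. Origin at the centre of its foot.
There are look-alikes about, which are no part of the job. What is shaped like the tray_small_round but purple, turquoise or yellow is not meant.

How it is judged:
By the outcome, as a careful person would: the job done as asked, in the order asked, and still so for the second after the job is handed in, with the robot touching nothing.
It also fails if it takes over 118 s, if anything falls off the work surface, if the arm or the gripper's body presses on something with over 40 N, if the wrist force passes 120 N, or if a joint passes its speed limit or range.

## Working session

There is one attempt and no reset: what is moved stays moved. The work goes in short steps, Python scripts to look and compute and a tool call to move; the robot and the scene stay as the last step left them, time stands still between calls to the robot, and variables do not carry over. Pictures are saved under pics/ and viewed, at most 16 in all, crops included, and the job is handed in when it is done.

Besides the shell and the picture viewer there is one more tool, called after "Call:" as name(argument=value, ...), one argument or row to a line, values as JSON. jog_arm: Moves the arm, as the interface text tells. Shifts and turns lie within -1 to 1; 1 stands for 30 mm of shift or 0.08 rad of turn. Its arguments: {"type":"object","properties":{"motion":{"type":"array","items":{"type":"array","items":{"type":"number"}}},"newtons":{"type":"number"}},"required":["motion"]}

```bash
mkdir -p pics; cat > h.py <<'E'
import numpy as np, cv2
from workcell import bot
def grab(n,fn=None):
    f=bot.grab_frame(n)
    if fn: cv2.imwrite('pics/'+fn,cv2.cvtColor(f['pixels'],cv2.COLOR_RGB2BGR))
    return f
def rays(f,uv):
    uv=np.atleast_2d(np.float64(uv)); fl=240/np.tan(np.radians(f['fovy'])/2)
    d=(uv-[f['cx'],f['cy']])/fl; s=d.copy()
    for _ in range(30): s=d/(1+f['k1']*(s**2).sum(1,keepdims=True))
    R=cv2.Rodrigues(np.float64(f['rvec']))[0]
    c=-R.T@np.float64(f['tvec']).ravel()
    return c,np.c_[s,np.ones(len(s))]@R
def plane(f,uv,z):
    c,d=rays(f,uv); return (c+d*((z-c[2])/d[:,2:]))[:,:2]
def proj(f,P):
    R=cv2.Rodrigues(np.float64(f['rvec']))[0]
    p=np.atleast_2d(P)@R.T+np.float64(f['tvec']).ravel(); s=p[:,:2]/p[:,2:]
    s=s*(1+f['k1']*(s**2).sum(1,keepdims=True)); fl=240/np.tan(np.radians(f['fovy'])/2)
    return s*fl+[f['cx'],f['cy']]
E
python3 - <<'E'
from h import *
for n in('scene','top'):
    f=grab(n,n+'0.png'); print(n,rays(f,[320,240]),f['fovy'],f['k1'])
print(bot.observe())
E
```

```text
scene (array([1.01780732, 0.53366094, 0.68856161]), array([[-0.52009861, -0.59308781, -0.61466111]])) 47.16638119107043 -0.052476310920932905
top (array([ 0.39421383, -0.04732622,  1.12204297]), array([[ 0.11707924,  0.01578068, -0.99307023]])) 49.69112593499747 -0.012969345217820548
{'clock': 0.1, 'qpos': array([ 1.13880427,  0.52191105, -0.03633697,  1.59994531,  0.0212033 ,
        1.02110952, -0.11279386]), 'qd': array([ 0.00130624, -0.00023147, -0.00066629,  0.00018948,  0.0002345 ,
       -0.00051   ,  0.00148523]), 'joint_efforts': array([ 3.68145280e-03, -9.28479123e+01,  1.98387511e+00, -3.70530510e+01,
        1.81226752e-02,  5.31159065e-03,  7.39268853e-05]), 'position': array([ 0.22108548, -0.58426929,  0.23081224]), 'tool_rot': array([-3.14060683e+00,  6.75231354e-05,  3.61797148e-01]), 'force': array([0.16092187, 0.11582942, 0.04504355]), 'moment': array([0.01787546, 0.04722696, 0.0675027 ]), 'finger_force': 0.0, 'grip_width': 0.08547095093501991}
```

View pics/scene0.png

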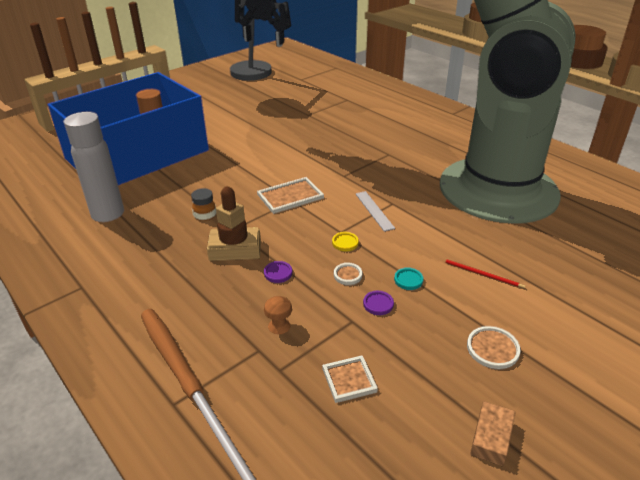

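View pics/top0.png

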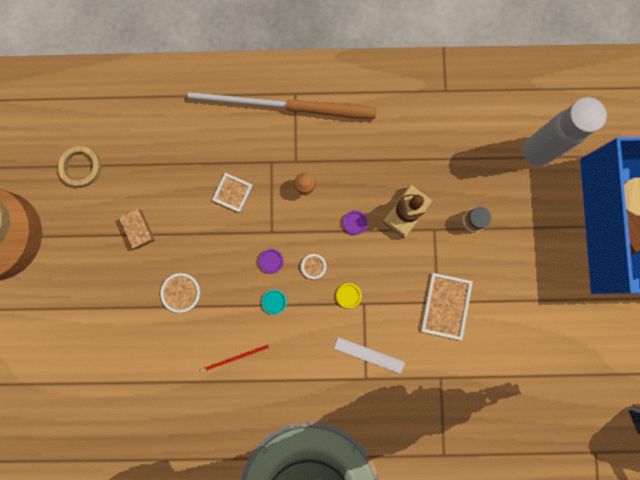

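The scene view shows the stack at about (233,225), the jar at (204,205) and the mushroom at (278,312). In the top view the stack is at (410,210), and the white trays are at (313,267) small round, (232,192) square, (180,293) big round and (447,306) long. The purple, turquoise and yellow look-alikes are clearly visible.

```bash
python3 - <<'E'
from h import *
f=grab('top'); im=f['pixels']; g=grab('scene')
h=cv2.cvtColor(im,cv2.COLOR_RGB2HSV)
m=((h[...,1]<60)&(h[...,2]>150)).astype(np.uint8); m[:60]=0
for c in cv2.findContours(m,cv2.RETR_EXTERNAL,cv2.CHAIN_APPROX_NONE)[0]:
    if cv2.contourArea(c)<200: continue
    w=plane(f,c[:,0,:],0.010).astype(np.float32)
    r=cv2.minAreaRect(w*1000); print('px',c[:,0].mean(0).round(),'ctr',np.round(r[0],1),'size',np.round(r[1],1),'ang',round(r[2],1), 'ax', )
a=cv2.resize(im[165:265,350:510],None,fx=5,fy=5,interpolation=cv2.INTER_CUBIC)
b=cv2.resize(g['pixels'][175:275,190:290],None,fx=6,fy=6,interpolation=cv2.INTER_CUBIC)
cv2.imwrite('pics/c1.png',a[...,::-1]);cv2.imwrite('pics/c2.png',b[...,::-1])
E
```

```text
px [361. 474.] ctr [  39.5 -106.9] size [30.7 43. ] ang 18.9 ax
px [369. 355.] ctr [ 280.6 -128.6] size [150.2  26. ] ang 68.9 ax
px [447. 306.] ctr [ 380.1 -296.9] size [ 88.2 127.6] ang 77.1 ax
px [180. 293.] ctr [417.3 272.8] size [83.2 83.8] ang 0.8 ax
px [313. 266.] ctr [469.4 -14.9] size [53.7 51.6] ang 89.1 ax
px [232. 192.] ctr [634.3 161.8] size [69.2 67.1] ang 64.9 ax
px [588. 114.] ctr [ 799.4 -632. ] size [78.4 76.5] ang 89.1 ax
px [236.  99.] ctr [847.5 153.3] size [220.2  10.8] ang 83.2 ax
```

View pics/c1.png

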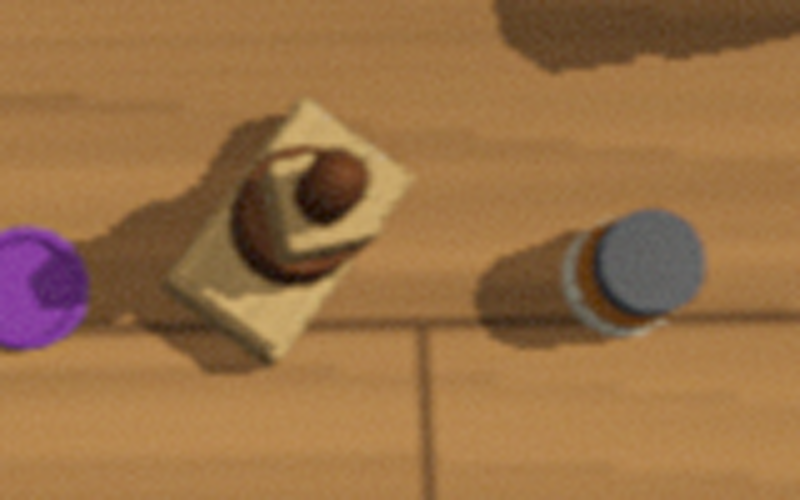

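View pics/c2.png

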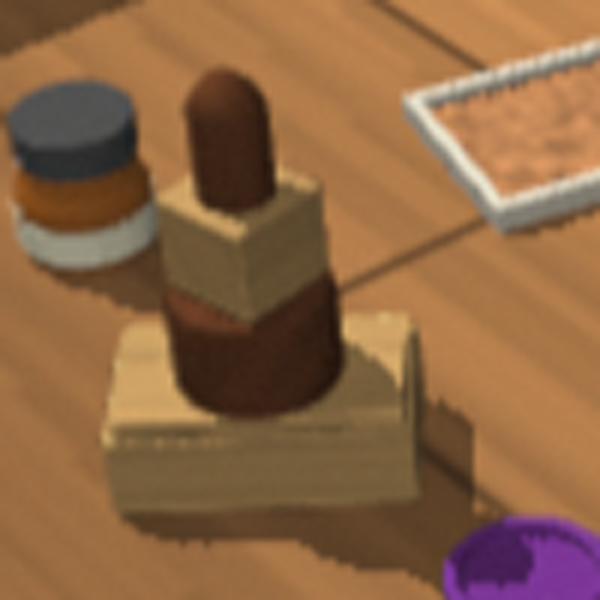

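```bash
python3 - <<'E'
from h import *
f=grab('top'); g=grab('scene')
T=lambda p:(np.float64(p)+.5)/5-.5+[350,165]
S=lambda p:(np.float64(p)+.5)/6-.5+[190,175]
pr=lambda n,w:print(n,(w*1000).round(1).tolist())
pr('finial top',plane(f,T([[335,182]]),.135)); pr('finial scene',plane(g,S([[227,110]]),.135))
pr('block sc L,F,R',plane(g,S([[160,205],[243,236],[322,183]]),.112))
pr('plinth top z30',plane(f,T([[308,100],[415,178]]),.03)); pr('plinth bot z0',plane(f,T([[172,287],[272,362]]),.0))
pr('plinth sc bottom',plane(g,S([[118,510],[418,495]]),0)); pr('plinth sc z30',plane(g,S([[105,438],[418,410]]),.03))
pr('jar lid',plane(f,T([[652,262]]),.055)); pr('mush',plane(f,[[305,182]],.05))
print(bot.observe()['position'],bot.observe()['clock'])
E
```

```text
finial top [[583.4, -219.5]]
finial scene [[583.0, -220.9]]
block sc L,F,R [[610.5, -221.2], [600.8, -190.1], [566.3, -197.5]]
plinth top z30 [[639.5, -227.6], [604.7, -272.1]]
plinth bot z0 [[563.8, -170.1], [530.1, -212.6]]
plinth sc bottom [[637.8, -228.7], [560.1, -169.5]]
plinth sc z30 [[638.0, -229.0], [554.4, -173.6]]
jar lid [[562.7, -364.2]]
mush [[644.5, -0.4]]
[ 0.22113653 -0.58443861  0.23108867] 0.3
```

The top-view picks and the scene agree: finial at (583,-220) mm, plinth centre about (584,-221) with its axis at -37°. Next I'll go above the finial.

Call:
jog_arm(
  motion=[
    [0.5,-0.22,0,0,1],
    [0.97,-0.44,0,0,1],
    [0.97,-0.44,0,0,1],
    [0.97,-0.44,0,0,1],
    [0.97,-0.44,0,0,1],
    [0.97,-0.44,0,0,1],
    [0.97,-0.44,0,0,1],
    [0.97,-0.44,0,0,1],
    [0.97,-0.44,0,0,1],
    [0.97,-0.44,0,0,1],
    [0.97,-0.44,0,0,1],
    [0.97,-0.44,0,0,1],
  ],
  newtons=40,
)

```text
clock: 1.5
position: [0.482, -0.322, 0.2314]
tool_rot: [-3.141, -0.0, 0.362]
force: [-0.1, -1.1, 0.3]
grip_width: 0.0852
finger_force: 0.0
```

Call:
jog_arm(
  motion=[
    [0.97,-0.44,0,0,1],
    [0.97,-0.44,0,0,1],
    [0.97,-0.44,0,0,1],
    [0.8,-0.37,0,0,1],
    [0.4,-0.2,0,0,1],
    [0,0,0,0,1],
    [0,0,0,0,1],
    [0,0,0,0,1],
  ],
)

```text
clock: 2.3
position: [0.5753, -0.2285, 0.2314]
tool_rot: [3.141, 0.001, 0.36]
force: [0.2, 0.4, 1.0]
grip_width: 0.0855
finger_force: 0.0
```

Call:
jog_arm(
  motion=[
    [0.35,-0.17,0,0,1],
    [0,0,0.5,0,0.8],
    [0,0,0.9,0,0.6],
    [0,0,0.9,0,0.6],
    [0,0,0.9,0,0.6],
    [0,0,0.5,0,0.6],
    [0,0,0.22,0,0.6],
    [0,0,0,0,0.6],
    [0,0,0,0,0.6],
  ],
)

```text
clock: 3.2
position: [0.5848, -0.219, 0.1148]
tool_rot: [3.141, -0.001, 0.362]
force: [0.5, 0.3, 0.6]
grip_width: 0.0511
finger_force: 0.0
```

```bash
python3 - <<'E'
from h import *
f=grab('top'); g=grab('scene')
a=cv2.resize(f['pixels'][165:265,350:450],None,fx=4,fy=4,interpolation=cv2.INTER_CUBIC)
b=cv2.resize(g['pixels'][165:265,190:290],None,fx=4,fy=4,interpolation=cv2.INTER_CUBIC)
cv2.imwrite('pics/d1.png',np.hstack([a,b])[...,::-1]); print(bot.observe()['position'])
E
```

```text
[ 0.5847518  -0.2190044   0.11486137]
```

View pics/d1.png

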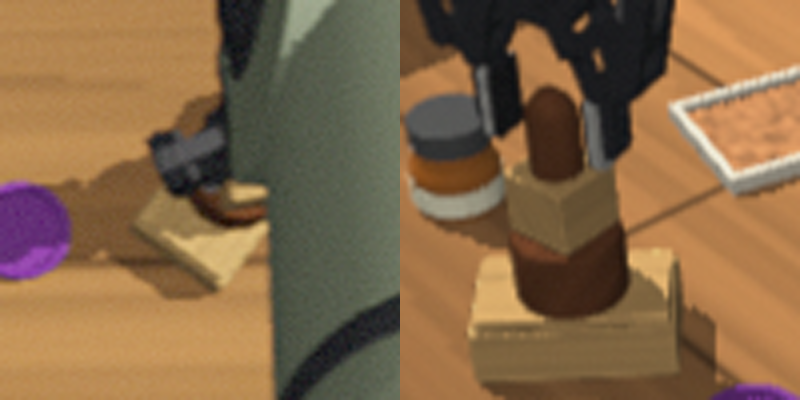

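The finial sits between the pads (right crop, about (552,130), fingers at 505 and 605), close to centred. I'll close and lift.

Call:
jog_arm(
  motion=[
    [0,0,0.06,0,0.45],
    [0,0,0,0,0.38],
    [0,0,0,0,0.32],
    [0,0,0,0,0.25],
    [0,0,0,0,0.1],
    [0,0,0,0,0],
    [0,0,0,0,0],
    [0,0,0,0,0],
  ],
  newtons=30,
)

```text
clock: 4.1
position: [0.5843, -0.2189, 0.1121]
tool_rot: [3.141, -0.0, 0.362]
force: [-0.5, 0.4, 6.1]
grip_width: 0.0249
finger_force: 29.6
```

Call:
jog_arm(
  motion=[
    [0,0,-0.1,0,0],
    [0,0,-0.4,0,0],
    [0,0,-0.8,0,0],
    [0,0,-0.8,0,0],
    [0,0,-0.4,0,0],
    [0,0,0,0,0],
  ],
)

```text
clock: 4.7
position: [0.5849, -0.219, 0.1888]
tool_rot: [3.14, -0.002, 0.362]
force: [-0.2, 0.4, -1.0]
grip_width: 0.0251
finger_force: 29.5
```

Call:
jog_arm(
  motion=[
    [-0.07,-0.45,0,0,0],
    [-0.14,-0.9,0,0,0],
    [-0.14,-0.9,0,0,0],
    [-0.14,-0.9,0,0,0],
    [-0.14,-0.9,0,0,0],
    [-0.14,-0.9,0,0,0],
    [-0.14,-0.9,0,0,0],
    [-0.14,-0.9,0,0,0],
    [-0.1,-0.6,0,0,0],
    [-0.06,-0.37,0,0,0],
    [0,0,0,0,0],
    [0,0,0,0,0],
  ],
)

```text
clock: 5.9
position: [0.4683, -0.0155, 0.1867]
tool_rot: [3.141, 0.0, 0.362]
force: [-0.5, -0.3, -0.4]
grip_width: 0.0244
finger_force: 29.5
```

```bash
python3 - <<'E'
from h import *
f=grab('top','t2.png'); g=grab('scene','s2.png')
a=cv2.resize(f['pixels'][165:265,350:450],None,fx=4,fy=4,interpolation=cv2.INTER_CUBIC)
b=cv2.resize(g['pixels'][175:275,190:290],None,fx=4,fy=4,interpolation=cv2.INTER_CUBIC)
cv2.imwrite('pics/d2.png',np.hstack([a,b])[...,::-1]); print(bot.observe()['position'])
E
```

```text
[ 0.4684704  -0.01582203  0.18668485]
```

View pics/d2.png

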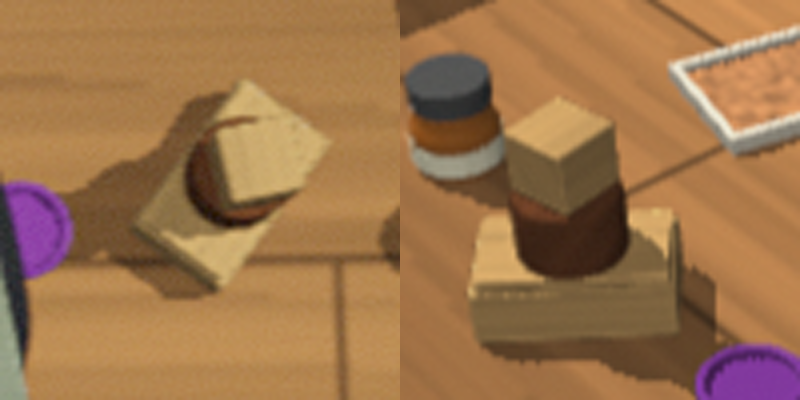

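View pics/s2.png

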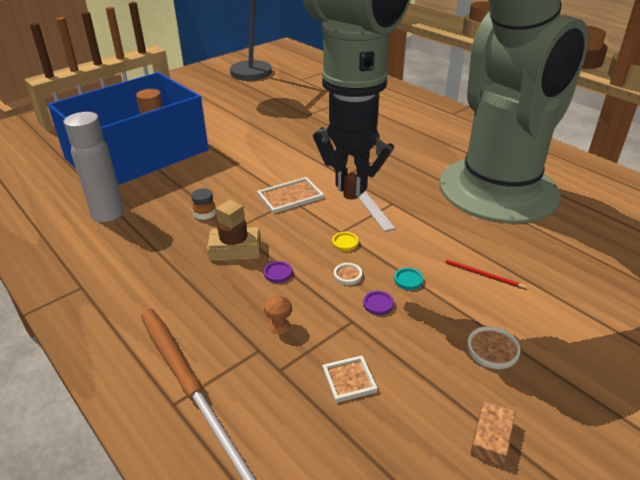

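The finial is held upright above the bench. The scene crop shows the block's top face corners at L(105,137), back(162,97), R(213,124) and front(162,160). I'll lower to just above the tray.

Call:
jog_arm(
  motion=[
    [0.04,-0.01,0.5,0,0],
    [0,0,0.9,0,0],
    [0,0,0.9,0,0],
    [0,0,0.9,0,0],
    [0,0,0.9,0,0],
    [0,0,0.8,0,0],
    [0,0,0.4,0,0],
    [0,0,0,0,0],
    [0,0,0,0,0],
  ],
)

```text
clock: 6.9
position: [0.4696, -0.0146, 0.0284]
tool_rot: [3.141, -0.0, 0.361]
force: [-0.2, 0.1, 0.6]
grip_width: 0.025
finger_force: 29.5
```

```bash
python3 - <<'E'
from h import *
f=grab('top'); g=grab('scene')
S=lambda p:(np.float64(p)+.5)/4-.5+[190,175]
T=lambda p:(np.float64(p)+.5)/4-.5+[350,165]
w=plane(g,S([[105,137],[162,97],[213,124],[162,160]]),.104); print((w*1000).round(1).tolist(),w.mean(0))
w=plane(f,T([[216,140],[294,116],[318,180],[241,203]]),.104); print((w*1000).round(1).tolist(),w.mean(0))
u,v=proj(g,[.4694,-.0149,.02])[0].astype(int); print(u,v)
b=cv2.resize(g['pixels'][v-60:v+40,u-50:u+50],None,fx=5,fy=5,interpolation=cv2.INTER_CUBIC)
cv2.imwrite('pics/d3.png',b[...,::-1]); print(bot.observe()['position'])
E
```

```text
[[605.6, -231.8], [566.6, -242.1], [561.6, -206.6], [596.2, -198.2]] [ 0.58250329 -0.21968232]
[[592.6, -199.2], [604.1, -238.5], [571.5, -249.2], [560.6, -210.5]] [ 0.58219216 -0.22434368]
347 267
[ 0.46991503 -0.01446664  0.02889745]
```

View pics/d3.png

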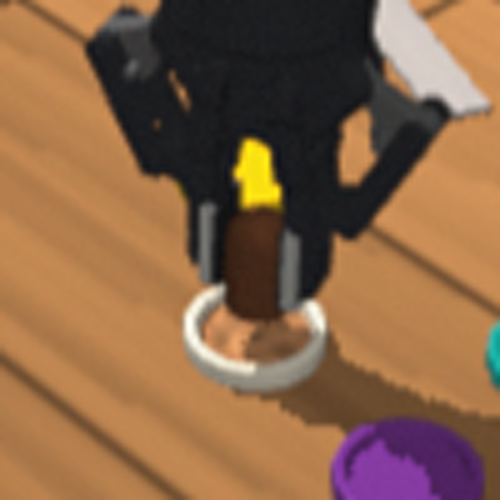

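The finial hangs centred over the white tray (finial (255,280), tray (255,340)). Lowering it the last part gently.

Call:
jog_arm(
  motion=[
    [0,0,0.2,0,0],
    [0,0,0.15,0,0],
    [0,0,0.08,0,0],
    [0,0,0.04,0,0],
    [0,0,0,0,0],
    [0,0,0,0,0],
  ],
)

```text
clock: 7.6
position: [0.4693, -0.0143, 0.0138]
tool_rot: [-3.142, -0.0, 0.362]
force: [-0.4, 0.4, -1.5]
grip_width: 0.0247
finger_force: 29.5
```

Call:
jog_arm(
  motion=[
    [0,0,0.03,0,0],
    [0,0,0,0,0],
    [0,0,0,0,0],
  ],
)

```text
clock: 7.9
position: [0.4694, -0.0143, 0.0131]
tool_rot: [3.141, -0.0, 0.362]
force: [-0.7, -0.6, 5.5]
grip_width: 0.0249
finger_force: 30.0
```

```bash
python3 -c "
from h import *
for i in range(3): grab('top'); o=bot.observe(); print(o['position'],o['force'])"
```

```text
[ 0.46939464 -0.01436223  0.01309168] [-0.29307147 -0.20864244  5.80396843]
[ 0.46938821 -0.01433909  0.01307058] [-1.15179258  0.01763169  4.96647054]
[ 0.46937992 -0.01434041  0.01309141] [-0.84791014 -0.03506267  6.7445442 ]
```

Call:
jog_arm(
  motion=[
    [0,0,0,0,0.33],
    [0,0,0,0,0.38],
    [0,0,0,0,0.45],
    [0,0,0,0,0.5],
    [0,0,0,0,0.5],
    [0,0,-0.2,0,0.5],
    [0,0,-0.8,0,0.5],
    [0,0,-1,0,0.5],
    [0,0,-1,0,0.7],
    [0,0,-1,0,0.8],
    [0,0,-1,0,0.8],
    [0,0,-0.4,0,0.8],
  ],
)

```text
clock: 9.25
position: [0.47, -0.0144, 0.1778]
tool_rot: [3.14, -0.003, 0.362]
force: [-0.4, 0.1, -1.4]
grip_width: 0.0684
finger_force: 0.0
```

Call:
jog_arm(
  motion=[
    [0.07,0.45,0,0,0.8],
    [0.14,0.9,0,0,0.8],
    [0.14,0.9,0,0,0.8],
    [0.14,0.9,0,0,0.8],
    [0.14,0.9,0,0,0.8],
    [0.14,0.9,0,0,0.8],
    [0.14,0.9,0,0,0.8],
    [0.14,0.9,0,0,0.8],
    [0.1,0.6,0,0.5,0.8],
    [0.06,0.37,0,0.59,0.8],
    [0,0,0,0,0.8],
    [0,0,0,0,0.8],
  ],
)

```text
clock: 10.45
position: [0.5843, -0.2177, 0.1743]
tool_rot: [-3.141, 0.001, 0.276]
force: [-0.9, 0.5, 0.2]
grip_width: 0.0681
finger_force: 0.0
```

```bash
python3 - <<'E'
from h import *
f=grab('top'); g=grab('scene')
b=[]
for fr in (f,g):
    u,v=proj(fr,[.4694,-.0149,.02])[0].astype(int)
    b.append(cv2.resize(fr['pixels'][v-40:v+30,u-35:u+35],None,fx=5,fy=5,interpolation=cv2.INTER_CUBIC))
cv2.imwrite('pics/d4.png',np.hstack(b)[...,::-1])
o=bot.observe();p=o['position'];y=o['tool_rot'][2];d=np.array([.5825,-.2215])-p[:2]
print(p,y,(d@[np.cos(y),np.sin(y)])/.03,(d@[np.sin(y),-np.cos(y)])/.03,(p[2]-.078)/.03)
E
```

```text
[ 0.58451253 -0.21730604  0.17477129] 0.2763970851775268 -0.10268795924799508 0.11618584908815621 3.2257095840938264
```

View pics/d4.png

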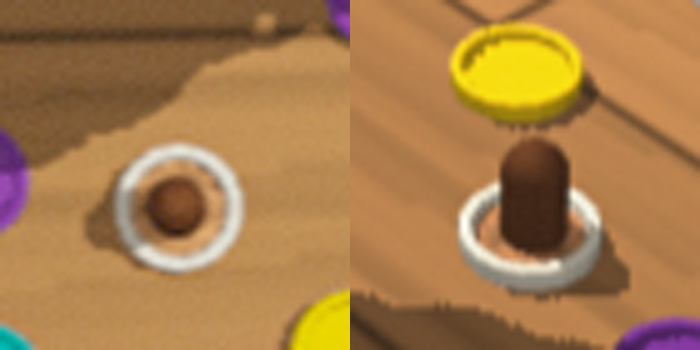

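The finial stands upright and centred in the small tray. Next is the block.

Call:
jog_arm(
  motion=[
    [-0.1,0.12,0,0,0.8],
    [0,0,0.5,0,0.8],
    [0,0,0.9,0,0.8],
    [0,0,0.9,0,0.8],
    [0,0,0.6,0,0.8],
    [0,0,0.32,0,0.7],
    [0,0,0,0,0.6],
    [0,0,0,0,0.52],
    [0,0,0,0,0.46],
    [0,0,0,0,0.42],
    [0,0,0,0,0.35],
    [0,0,0,0,0.25],
  ],
  newtons=30,
)

```text
clock: 11.75
position: [0.5834, -0.2228, 0.0794]
tool_rot: [3.141, -0.001, 0.274]
force: [-1.3, 0.4, 6.9]
grip_width: 0.0382
finger_force: 29.3
```

Call:
jog_arm(
  motion=[
    [0,0,0,0,0.2],
    [0,0,0,0,0.2],
    [0,0,0,0,0.2],
  ],
)

```text
clock: 12.05
position: [0.5834, -0.2228, 0.0794]
tool_rot: [3.141, -0.001, 0.275]
force: [-0.8, 0.8, 7.5]
grip_width: 0.0384
finger_force: 29.3
```

Call:
jog_arm(
  motion=[
    [0,0,-0.15,0,0.2],
    [0,0,-0.5,0,0.2],
    [0,0,-0.9,0,0.2],
    [0,0,-0.9,0,0.2],
    [0,0,-0.7,0,0.2],
    [0,0,-0.25,0,0.2],
    [0,0,0,0,0.2],
  ],
)

```text
clock: 12.75
position: [0.5833, -0.2228, 0.1818]
tool_rot: [3.14, -0.002, 0.274]
force: [-0.2, -0.3, -0.7]
grip_width: 0.0382
finger_force: 29.3
```

Call:
jog_arm(
  motion=[
    [0.2,-0.47,0,0,0.2],
    [0.39,-0.9,0,0,0.2],
    [0.39,-0.9,0,0,0.2],
    [0.39,-0.9,0,0,0.2],
    [0.39,-0.9,0,0,0.2],
    [0.39,-0.9,0,0,0.2],
    [0.39,-0.9,0,0,0.2],
    [0.39,-0.9,0,0,0.2],
    [0.39,-0.9,0,0,0.2],
    [0.39,-0.9,0,0,0.2],
    [0.39,-0.9,0,0,0.2],
    [0.39,-0.9,0,0,0.2],
  ],
)

```text
clock: 13.95
position: [0.6273, 0.1156, 0.179]
tool_rot: [-3.141, 0.002, 0.275]
force: [0.9, 0.4, -0.5]
grip_width: 0.0382
finger_force: 29.3
```

Call:
jog_arm(
  motion=[
    [0.39,-0.9,0,0,0.2],
    [0.23,-0.6,0,0.5,0.2],
    [0,0,0,1,0.2],
    [0,0,0,1,0.2],
    [0,0,0,1,0.2],
    [0,0,0,1,0.2],
    [0,0,0,1,0.2],
    [0,0,0,1,0.2],
    [0,0,0,1,0.2],
    [0,0,0,1,0.2],
    [0,0,0,0.4,0.2],
    [0,0,0,0,0.2],
  ],
)

```text
clock: 15.15
position: [0.6332, 0.1624, 0.1795]
tool_rot: [3.141, 0.001, -0.436]
force: [0.4, 0.8, -0.8]
grip_width: 0.038
finger_force: 29.3
```

```bash
cat > go.py <<'E'
import sys
from h import *
def go(x,y,z):
    o=bot.observe();p=o['position'];w=o['tool_rot'][2];d=np.array([x,y])-p[:2]
    print(p,w,'x %.2f y %.2f z %.2f'%((d@[np.cos(w),np.sin(w)])/.03,(d@[np.sin(w),-np.cos(w)])/.03,(p[2]-z)/.03))
E
python3 - <<'E'
from go import *
go(.6343,.1618,.0144)
f=grab('top'); g=grab('scene')
b=[]
for fr in (f,g):
    u,v=proj(fr,[.5825,-.2215,.07])[0].astype(int)
    b.append(cv2.resize(fr['pixels'][v-35:v+35,u-35:u+35],None,fx=5,fy=5,interpolation=cv2.INTER_CUBIC)); print(u,v)
u,v=proj(g,[.6343,.1618,.1])[0].astype(int)
b.append(cv2.resize(g['pixels'][v-50:v+90,u-50:u+50],(250,350),interpolation=cv2.INTER_CUBIC)); print(u,v)
b=[x[:350] for x in b]
cv2.imwrite('pics/d5.png',cv2.resize(np.hstack(b),(760,280))[...,::-1] if 0 else np.hstack([b[0][:,:270],b[1][:,60:330],b[2]])[...,::-1])
E
```

```text
[0.633236   0.16237441 0.17948125] -0.43635870817374345 x 0.04 y 0.00 z 5.50
412 207
231 221
351 336
```

View pics/d5.png

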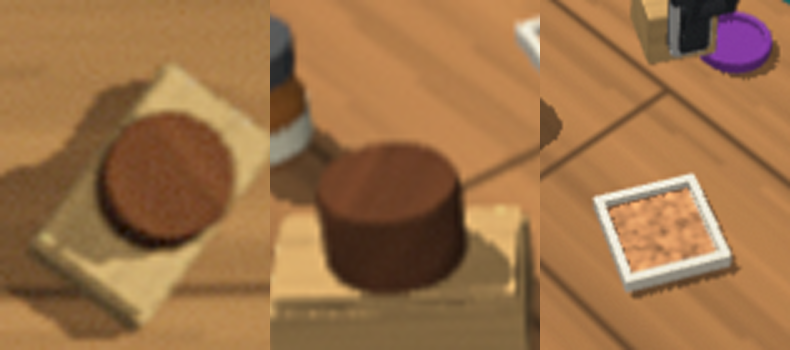

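The collar remains centred on the plinth: its top is at (169,176) in the top crop and (388,183) in the scene crop. The block is held upright, so I'll lower it.

Call:
jog_arm(
  motion=[
    [0.04,0,0.5,0,0.2],
    [0,0,0.9,0,0.2],
    [0,0,0.9,0,0.2],
    [0,0,0.9,0,0.2],
    [0,0,0.9,0,0.2],
    [0,0,0.6,0,0.2],
    [0,0,0.35,0,0.2],
    [0,0,0.2,0,0.2],
    [0,0,0.12,0,0.2],
    [0,0,0.05,0,0.2],
    [0,0,0,0,0.2],
    [0,0,0,0,0.2],
  ],
)

```text
clock: 16.45
position: [0.6353, 0.1613, 0.0183]
tool_rot: [-3.141, -0.001, -0.437]
force: [0.6, 0.5, -0.2]
grip_width: 0.0385
finger_force: 29.3
```

```bash
python3 - <<'E'
from go import *
go(.6343,.1618,.0144)
f=grab('top'); g=grab('scene')
print(plane(f,[(169.5/5)-.5+377,(176.5/5)-.5+172],.069),plane(g,[178.5/5-.5+196,183.5/5-.5+186],.069))
print(bot.observe()['force'])
E
```

```text
[0.63527928 0.16130154 0.01831295] -0.43744431826937524 x -0.04 y -0.00 z 0.13
[[ 0.58414681 -0.21781962]] [[ 0.58364824 -0.21962478]]
[-0.21689629 -0.92326564 -0.36881214]
```

Call:
jog_arm(
  motion=[
    [-0.03,0,0.06,0,0.2],
    [0,0,0.04,0,0.2],
    [0,0,0.03,0,0.2],
    [0,0,0,0,0.2],
    [0,0,0,0,0.2],
  ],
)

```text
clock: 17.05
position: [0.6341, 0.1617, 0.0144]
tool_rot: [-3.142, 0.0, -0.437]
force: [-4.6, -1.3, 12.1]
grip_width: 0.0382
finger_force: 30.3
```

Call:
jog_arm(
  motion=[
    [0,0,0,0,0.47],
    [0,0,0,0,0.52],
    [0,0,0,0,0.6],
    [0,0,0,0,0.65],
    [0,0,0,0,0.65],
    [0,0,-0.2,0,0.65],
    [0,0,-0.8,0,0.65],
    [0,0,-1,0,0.8],
    [0,0,-1,0,1],
    [0,0,-1,0,1],
    [0,0,-0.8,0,1],
    [0,0,-0.3,0,1],
  ],
)

```text
clock: 18.25
position: [0.6351, 0.1618, 0.1698]
tool_rot: [-3.139, -0.003, -0.438]
force: [0.3, -0.3, 0.0]
grip_width: 0.0852
finger_force: 0.0
```

```bash
python3 - <<'E'
from go import *
go(.584,-.219,.041); print(bot.observe()['qpos'].round(2))
E
```

```text
[0.63510415 0.16175833 0.16980585] -0.43765482584120785 x 3.84 y 12.22 z 4.29
[-0.36  0.63  0.03  1.58 -0.03  0.93 -2.33]
```

Call:
jog_arm(
  motion=[
    [0.15,0.47,0,0,1],
    [0.28,0.9,0,0,1],
    [0.28,0.9,0,0,1],
    [0.28,0.9,0,0,1],
    [0.28,0.9,0,0,1],
    [0.28,0.9,0,0,1],
    [0.28,0.9,0,0,1],
    [0.28,0.9,0,0,1],
    [0.28,0.9,0,0,1],
    [0.28,0.9,0,0,1],
    [0.28,0.9,0,0,1],
    [0.28,0.9,0,0,1],
  ],
)

```text
clock: 19.45
position: [0.5886, -0.1633, 0.1655]
tool_rot: [3.141, 0.002, -0.438]
force: [0.2, 0.1, -0.3]
grip_width: 0.0854
finger_force: 0.0
```

Call:
jog_arm(
  motion=[
    [0.28,0.9,0,0,1],
    [0.28,0.9,0,0,1],
    [0.05,0.05,0,-0.5,1],
    [0,0,0,-1,1],
    [0,0,0,-1,1],
    [0,0,0,-1,1],
    [0,0,0,-1,1],
    [0,0,0,-1,1],
    [0,0,0,-1,1],
    [0,0,0,-1,1],
    [0,0,0,-0.5,1],
    [0,0,0,0,1],
  ],
)

```text
clock: 20.65
position: [0.582, -0.22, 0.1655]
tool_rot: [-3.141, 0.002, 0.203]
force: [0.3, -0.0, 0.6]
grip_width: 0.0854
finger_force: 0.0
```

```bash
python3 - <<'E'
from go import *
f=grab('top'); g=grab('scene')
go(.584,-.219,.041); print(bot.observe()['qpos'].round(2))
b=[]
for fr,P in ((f,[.6343,.1618,.02]),(g,[.6343,.1618,.02]),(g,[.584,-.219,.06])):
    u,v=proj(fr,P)[0].astype(int)
    b.append(cv2.resize(fr['pixels'][v-40:v+40,u-33:u+33],(264,320),interpolation=cv2.INTER_CUBIC))
cv2.imwrite('pics/d6.png',np.hstack(b)[...,::-1])
E
```

```text
[ 0.58239394 -0.2197755   0.16595856] 0.20066187220188625 x 0.06 y -0.01 z 4.17
[ 0.34  0.59 -0.12  1.66  0.08  0.89 -1.18]
```

View pics/d6.png

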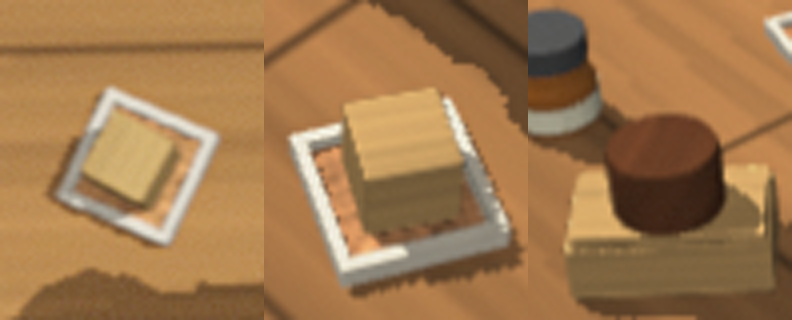

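The block sits flat inside the square tray, and the collar is still centred on the plinth. Gripping the collar now.

Call:
jog_arm(
  motion=[
    [0.06,0,0.3,0,1],
    [0,0,0.8,0,1],
    [0,0,0.9,0,1],
    [0,0,0.9,0,1],
    [0,0,0.7,0,1],
    [0,0,0.4,0,1],
    [0,0,0.17,0,1],
    [0,0,0,0,0.9],
    [0,0,0,0,0.8],
    [0,0,0,0,0.72],
    [0,0,0,0,0.65],
    [0,0,0,0,0.5],
  ],
  newtons=35,
)

```text
clock: 21.95
position: [0.5854, -0.2191, 0.0429]
tool_rot: [3.141, -0.001, 0.202]
force: [-2.1, 1.5, 11.4]
grip_width: 0.0551
finger_force: 35.0
```

Call:
jog_arm(
  motion=[
    [0,0,0,0,0.4],
    [0,0,0,0,0.4],
    [0,0,0,0,0.4],
  ],
)

```text
clock: 22.25
position: [0.5854, -0.2191, 0.0429]
tool_rot: [3.141, -0.001, 0.202]
force: [-2.5, 1.0, 11.2]
grip_width: 0.0551
finger_force: 35.0
```

Call:
jog_arm(
  motion=[
    [0,0,-0.15,0,0.4],
    [0,0,-0.5,0,0.4],
    [0,0,-0.9,0,0.4],
    [0,0,-0.9,0,0.4],
    [0,0,-0.9,0,0.4],
    [0,0,-0.4,0,0.4],
    [0,0,0,0,0.4],
    [-0.06,-0.45,0,0,0.4],
    [-0.11,-0.9,0,0,0.4],
    [-0.11,-0.9,0,0,0.4],
    [-0.11,-0.9,0,0,0.4],
    [-0.11,-0.9,0,0,0.4],
  ],
)

```text
clock: 23.45
position: [0.5443, -0.1011, 0.1529]
tool_rot: [-3.141, 0.002, 0.203]
force: [0.6, 0.8, -0.8]
grip_width: 0.0547
finger_force: 37.2
```

Call:
jog_arm(
  motion=[
    [-0.12,-0.9,0,0,0.4],
    [-0.12,-0.9,0,0,0.4],
    [-0.12,-0.9,0,0,0.4],
    [-0.12,-0.9,0,0,0.4],
    [-0.12,-0.9,0,0,0.4],
    [-0.12,-0.9,0,0,0.4],
    [-0.12,-0.9,0,0,0.4],
    [-0.12,-0.9,0,0,0.4],
    [-0.12,-0.9,0,0,0.4],
    [-0.12,-0.9,0,0,0.4],
    [-0.12,-0.9,0,0,0.4],
    [-0.12,-0.9,0,0,0.4],
  ],
)

```text
clock: 24.65
position: [0.4365, 0.2068, 0.1531]
tool_rot: [3.141, 0.002, 0.203]
force: [0.5, -1.3, 0.6]
grip_width: 0.0547
finger_force: 37.2
```

Call:
jog_arm(
  motion=[
    [-0.12,-0.9,0,0,0.4],
    [-0.11,-0.9,0,0,0.4],
    [-0.06,-0.5,0,0,0.4],
    [0,0,0,0,0.4],
    [0,0,0,0,0.4],
  ],
)

```text
clock: 25.15
position: [0.415, 0.2712, 0.1534]
tool_rot: [3.141, 0.002, 0.203]
force: [-0.4, -0.8, 0.1]
grip_width: 0.055
finger_force: 37.2
```

```bash
python3 - <<'E'
from go import *
f=grab('top'); g=grab('scene')
go(.4173,.2728,.012); print(bot.observe()['qpos'].round(2))
b=[]
for fr,P in ((f,[.584,-.220,.02]),(g,[.584,-.22,.02]),(g,[.4173,.2728,.08])):
    u,v=proj(fr,P)[0].astype(int)
    b.append(cv2.resize(fr['pixels'][v-40:v+40,u-33:u+33],(264,320),interpolation=cv2.INTER_CUBIC)); print(u,v)
cv2.imwrite('pics/d7.png',np.hstack(b)[...,::-1])
E
```

```text
[0.4157448  0.2706117  0.15370124] 0.20175586388536004 x 0.07 y -0.06 z 4.72
[-0.55  0.43 -0.19  2.    0.12  0.72 -2.18]
407 210
233 242
502 314
```

View pics/d7.png

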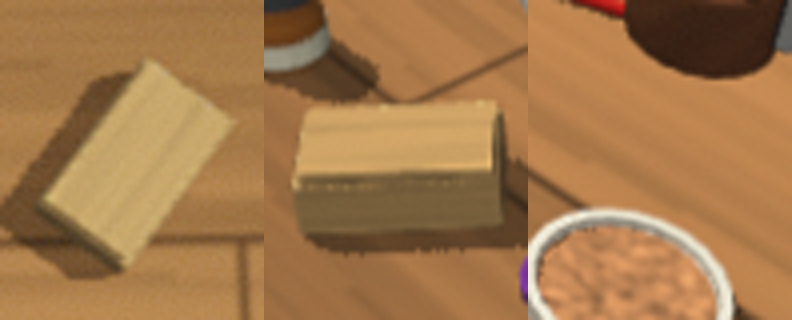

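The plinth is alone on the bench (top crop corners near (147,58), (236,122), (125,265), (40,203)) and the collar is held level above its tray. Lowering the collar.

Call:
jog_arm(
  motion=[
    [0.07,-0.06,0.4,0,0.4],
    [0,0,0.9,0,0.4],
    [0,0,0.9,0,0.4],
    [0,0,0.9,0,0.4],
    [0,0,0.7,0,0.4],
    [0,0,0.4,0,0.4],
    [0,0,0.2,0,0.4],
    [0,0,0.12,0,0.4],
    [0,0,0.05,0,0.4],
    [0,0,0,0,0.4],
    [0,0,0,0,0.4],
  ],
)

```text
clock: 26.35
position: [0.4179, 0.274, 0.0177]
tool_rot: [-3.141, -0.001, 0.202]
force: [1.3, -0.4, -1.6]
grip_width: 0.0546
finger_force: 37.2
```

```bash
python3 - <<'E'
from go import *
f=grab('top'); g=grab('scene')
go(.4173,.2728,.012); print(bot.observe()['force'])
T=lambda p:(np.float64(p)+.5)/4-.5+[407-33,210-40]
S=lambda p:(np.float64(p)+.5)/4-.5+[233-33,242-40]
w=plane(f,T([[147,58],[236,122],[127,262],[40,200]]),.033);print(w*1000,w.mean(0))
w=plane(g,S([[29,185],[35,235],[236,170],[238,222]]),.0);print(w*1000)
w=plane(g,S([[29,185],[236,170]]),.03);print(w*1000)
m=cv2.cvtColor(f['pixels'],cv2.COLOR_RGB2HSV)[170:250,374:440].reshape(-1,3); 
E
```

```text
[0.41785565 0.27392963 0.01755877] 0.20249822885645008 x -0.03 y 0.03 z 0.19
[ 0.6930582  -0.61718492 -0.83574602]
[[ 639.9339741  -225.38209091]
 [ 604.29768048 -271.56891786]
 [ 530.00686594 -210.82951747]
 [ 563.95280515 -165.81213736]] [ 0.58454783 -0.21839817]
[[ 621.48824388 -263.23017593]
 [ 640.37914714 -227.79446738]
 [ 536.55135326 -203.42814131]
 [ 560.34539507 -169.54737209]]
[[ 638.75550393 -228.51035841]
 [ 557.51923599 -171.31384378]]
```

Call:
jog_arm(
  motion=[
    [0,0.03,0.08,0,0.4],
    [0,0,0.05,0,0.4],
    [0,0,0.04,0,0.4],
    [0,0,0,0,0.4],
    [0,0,0,0,0.4],
  ],
)

```text
clock: 26.95
position: [0.4178, 0.2728, 0.012]
tool_rot: [3.141, 0.0, 0.203]
force: [-0.2, -1.1, 1.2]
grip_width: 0.0548
finger_force: 37.4
```

Call:
jog_arm(
  motion=[
    [0,0,0.03,0,0.4],
    [0,0,0,0,0.4],
    [0,0,0,0,0.4],
  ],
)

```text
clock: 27.25
position: [0.4178, 0.2728, 0.0118]
tool_rot: [3.141, -0.0, 0.203]
force: [-5.2, -3.8, 23.9]
grip_width: 0.0551
finger_force: 39.4
```

Call:
jog_arm(
  motion=[
    [0,0,-0.02,0,0.4],
    [0,0,0,0,0.66],
    [0,0,0,0,0.7],
    [0,0,0,0,0.75],
    [0,0,0,0,0.85],
    [0,0,-0.2,0,0.9],
    [0,0,-0.8,0,1],
    [0,0,-1,0,1],
    [0,0,-1,0,1],
    [0,0,-1,0,1],
    [0,0,-0.5,0,1],
    [0,0,0,0,1],
  ],
)

```text
clock: 28.45
position: [0.4187, 0.2735, 0.1491]
tool_rot: [-3.14, -0.003, 0.202]
force: [1.1, -0.1, -0.5]
grip_width: 0.0857
finger_force: 0.0
```

```bash
python3 - <<'E'
from go import *
go(.5845,-.2195,.003)
E
```

```text
[0.41868233 0.27345675 0.1490709 ] 0.2022863160452164 x 2.11 y 17.21 z 4.87
```

Call:
jog_arm(
  motion=[
    [0.06,0.45,0,0,1],
    [0.11,0.9,0,0,1],
    [0.11,0.9,0,0,1],
    [0.11,0.9,0,0,1],
    [0.11,0.9,0,0,1],
    [0.11,0.9,0,0,1],
    [0.11,0.9,0,0,1],
    [0.11,0.9,0,0,1],
    [0.11,0.9,0,0,1],
    [0.11,0.9,0,0,1],
    [0.11,0.9,0,0,1],
    [0.11,0.9,0,0,1],
  ],
)

```text
clock: 29.65
position: [0.517, -0.0256, 0.1457]
tool_rot: [-3.142, 0.002, 0.202]
force: [0.5, -0.2, 0.0]
grip_width: 0.0852
finger_force: 0.0
```

Call:
jog_arm(
  motion=[
    [0.11,0.9,0,0,1],
    [0.11,0.9,0,0,1],
    [0.11,0.9,0,0,1],
    [0.11,0.9,0,0,1],
    [0.11,0.9,0,0,1],
    [0.11,0.9,0,0,1],
    [0.11,0.9,0,0,1],
    [0.05,0.5,0,0.8,1],
    [0,0,0,1,1],
    [0,0,0,1,1],
    [0,0,0,1,1],
    [0,0,0,1,1],
  ],
)

```text
clock: 30.85
position: [0.5816, -0.2193, 0.1454]
tool_rot: [3.141, 0.002, -0.185]
force: [0.2, 0.7, 0.0]
grip_width: 0.0852
finger_force: 0.0
```

Call:
jog_arm(
  motion=[
    [0,0,0,1,1],
    [0,0,0,1,1],
    [0,0,0,1,1],
    [0,0,0,1,1],
    [0,0,0,1,1],
    [0,0,0,1,1],
    [0,0,0,0,1],
    [0,0,0,0,1],
  ],
)

```text
clock: 31.65
position: [0.5821, -0.2189, 0.1459]
tool_rot: [3.141, 0.001, -0.659]
force: [-0.9, 0.0, 0.5]
grip_width: 0.0852
finger_force: 0.0
```

```bash
python3 - <<'E'
from go import *
go(.5845,-.2195,.003); print(bot.observe()['qpos'].round(2))
f=grab('top'); g=grab('scene')
b=[]
for fr,P in ((f,[.4173,.2728,.02]),(g,[.4173,.2728,.02]),(g,[.584,-.22,.06])):
    u,v=proj(fr,P)[0].astype(int)
    b.append(cv2.resize(fr['pixels'][v-40:v+40,u-33:u+33],(264,320),interpolation=cv2.INTER_CUBIC)); print(u,v)
cv2.imwrite('pics/d8.png',np.hstack(b)[...,::-1])
E
```

```text
[ 0.58208215 -0.21885694  0.14594526] -0.6592250074765513 x 0.08 y -0.03 z 4.76
[ 0.2   0.62  0.1   1.69 -0.07  0.84 -1.9 ]
178 292
494 340
231 225
```

View pics/d8.png

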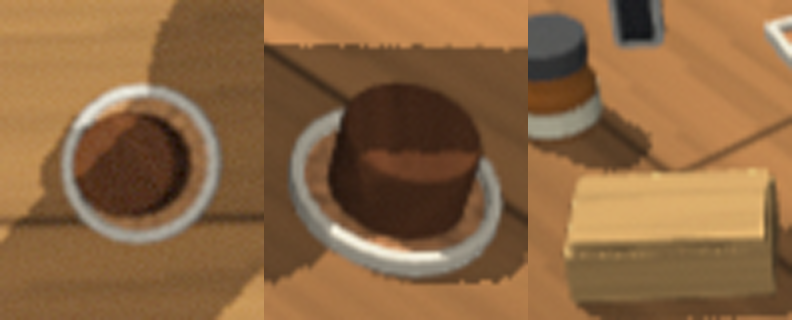

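The collar sits flat inside the big round tray. Now the plinth.

Call:
jog_arm(
  motion=[
    [0.08,-0.03,0.4,0,1],
    [0,0,0.9,0,1],
    [0,0,0.9,0,1],
    [0,0,0.9,0,1],
    [0,0,0.9,0,1],
    [0,0,0.5,0,1],
    [0,0,0.2,0,1],
    [0,0,0,0,0.9],
    [0,0,0,0,0.8],
    [0,0,0,0,0.75],
    [0,0,0,0,0.65],
    [0,0,0,0,0.5],
  ],
  newtons=60,
)

```text
clock: 32.95
position: [0.5858, -0.2195, 0.0071]
tool_rot: [-3.141, -0.002, -0.662]
force: [-2.9, 0.3, 10.2]
grip_width: 0.0586
finger_force: 64.2
```

Call:
jog_arm(
  motion=[
    [0,0,0,0,0.4],
    [0,0,0,0,0.4],
    [0,0,0,0,0.4],
  ],
)

```text
clock: 33.25
position: [0.5858, -0.2194, 0.0071]
tool_rot: [-3.141, -0.002, -0.661]
force: [-2.7, 1.1, 10.4]
grip_width: 0.0586
finger_force: 64.2
```

Call:
jog_arm(
  motion=[
    [0,0,-0.15,0,0.4],
    [0,0,-0.5,0,0.4],
    [0,0,-0.9,0,0.4],
    [0,0,-0.9,0,0.4],
    [0,0,-0.7,0,0.4],
    [0,0,-0.25,0,0.4],
    [0,0,0,0,0.4],
    [-0.25,0.4,0,0,0.4],
    [-0.52,0.85,0,0,0.4],
    [-0.52,0.85,0,0,0.4],
    [-0.52,0.85,0,0,0.4],
    [-0.52,0.85,0,0,0.4],
  ],
)

```text
clock: 34.45
position: [0.4575, -0.2664, 0.1067]
tool_rot: [3.141, 0.002, -0.662]
force: [-0.1, -0.7, -2.7]
grip_width: 0.0587
finger_force: 65.2
```

Call:
jog_arm(
  motion=[
    [-0.52,0.85,0,0,0.4],
    [-0.52,0.85,0,0,0.4],
    [-0.45,0.75,0,-0.4,0.4],
    [0,0,0,-0.9,0.4],
    [0,0,0,-0.9,0.4],
    [0,0,0,-0.9,0.4],
    [0,0,0,-0.9,0.4],
    [0,0,0,-0.9,0.4],
    [0,0,0,-0.55,0.4],
    [0,0,0,0,0.4],
    [0,0,0,0,0.4],
  ],
)

```text
clock: 35.55
position: [0.3788, -0.2967, 0.1072]
tool_rot: [-3.141, 0.001, -0.227]
force: [0.1, 0.4, -2.0]
grip_width: 0.0589
finger_force: 65.2
```

```bash
python3 - <<'E'
from go import *
go(.3801,-.2969,.012); print(bot.observe()['qpos'].round(2))
E
```

```text
[ 0.37882899 -0.29666759  0.10715709] -0.22723156009550305 x 0.04 y -0.00 z 3.17
[ 0.58  0.49 -0.05  2.08  0.04  0.58 -1.29]
```

Call:
jog_arm(
  motion=[
    [0.04,0,0.4,0,0.4],
    [0,0,0.8,0,0.4],
    [0,0,0.8,0,0.4],
    [0,0,0.4,0,0.4],
    [0,0,0,0,0.4],
    [0,0,0,0,0.4],
  ],
)

```text
clock: 36.15
position: [0.3807, -0.2971, 0.0358]
tool_rot: [-3.142, 0.0, -0.226]
force: [0.1, -1.0, -1.6]
grip_width: 0.0589
finger_force: 65.1
```

```bash
python3 - <<'E'
from go import *
go(.3801,-.2969,.012)
f=grab('top'); g=grab('scene')
b=[]
for fr,P in ((f,[.3801,-.2969,.02]),(g,[.3801,-.2969,.02])):
    u,v=proj(fr,P)[0].astype(int)
    b.append(cv2.resize(fr['pixels'][v-40:v+40,u-45:u+45],None,fx=4,fy=4,interpolation=cv2.INTER_CUBIC))
cv2.imwrite('pics/d9.png',np.hstack(b)[...,::-1])
E
```

```text
[ 0.38074124 -0.29708266  0.03583849] -0.22565195689588613 x -0.02 y -0.00 z 0.79
```

View pics/d9.png

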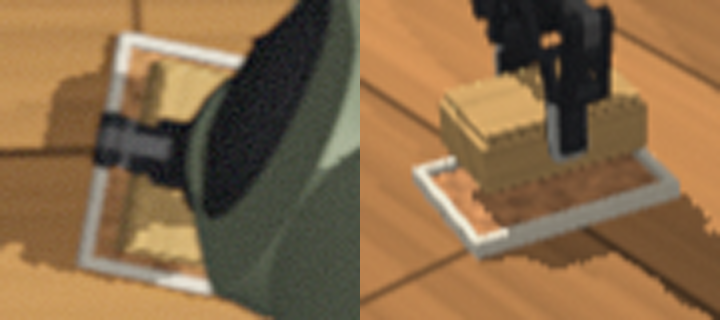

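The plinth is level, parallel to and centred over the long tray (top crop: tray left edge near x=105, plinth edge near 140). Lowering it gently.

Call:
jog_arm(
  motion=[
    [0,0,0.3,0,0.4],
    [0,0,0.22,0,0.4],
    [0,0,0.12,0,0.4],
    [0,0,0.06,0,0.4],
    [0,0,0.03,0,0.4],
    [0,0,0,0,0.4],
    [0,0,0,0,0.4],
  ],
)

```text
clock: 36.95
position: [0.3808, -0.2971, 0.0139]
tool_rot: [3.142, -0.0, -0.226]
force: [-0.4, -0.0, -1.9]
grip_width: 0.0587
finger_force: 65.2
```

Call:
jog_arm(
  motion=[
    [0,0,0.03,0,0.4],
    [0,0,0.02,0,0.4],
    [0,0,0,0,0.4],
    [0,0,0,0,0.4],
  ],
)

```text
clock: 37.35
position: [0.3807, -0.2971, 0.0123]
tool_rot: [-3.142, 0.0, -0.225]
force: [-0.2, 0.5, -2.4]
grip_width: 0.0586
finger_force: 65.2
```

Call:
jog_arm(
  motion=[
    [0,0,0.025,0,0.4],
    [0,0,0,0,0.4],
    [0,0,0,0,0.4],
  ],
)

```text
clock: 37.65
position: [0.3807, -0.2971, 0.012]
tool_rot: [3.142, -0.0, -0.226]
force: [-3.3, 2.3, 14.0]
grip_width: 0.0588
finger_force: 67.1
```

Contact is made at 14 N. I'll release and retreat.

Call:
jog_arm(
  motion=[
    [0,0,0,0,0.7],
    [0,0,0,0,0.75],
    [0,0,0,0,0.85],
    [0,0,0,0,1],
    [0,0,0,0,1],
    [0,0,-0.2,0,1],
    [0,0,-0.8,0,1],
    [0,0,-1,0,1],
    [0,0,-1,0,1],
    [0,0,-1,0,1],
    [0,0,-1,0,1],
    [0,0,-0.5,0,1],
  ],
)

```text
clock: 38.85
position: [0.3812, -0.2974, 0.1793]
tool_rot: [3.141, -0.003, -0.226]
force: [-0.1, 0.3, -0.3]
grip_width: 0.0855
finger_force: 0.0
```

Call:
jog_arm(
  motion=[
    [0,0.4,0,0,1],
    [0,0.9,0,0,1],
    [0,0.9,0,0,1],
    [0,0.9,0,0,1],
    [0,0.9,0,0,1],
    [0,0.9,0,0,1],
    [0,0.5,0,0,1],
    [0,0,0,0,1],
    [0,0,0,0,1],
  ],
)

```text
clock: 39.75
position: [0.3444, -0.4544, 0.1761]
tool_rot: [-3.141, 0.001, -0.225]
force: [0.4, -0.1, -0.1]
grip_width: 0.0855
finger_force: 0.0
```

```bash
python3 - <<'E'
from h import *
print(bot.observe()['position']); grab('scene','end.png')
E
```

```text
[ 0.34444962 -0.45435282  0.17607543]
```

View pics/end.png

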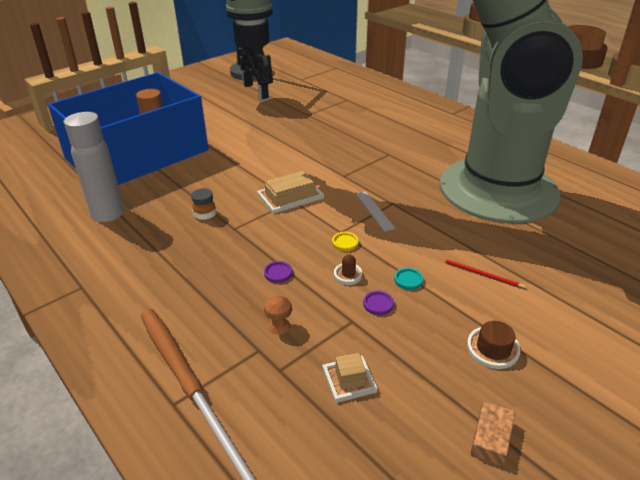

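All four parts stand upright in their trays: plinth (290,190), finial (348,270), block (350,375) and collar (495,343). The mushroom and jar have not moved.

```bash
python3 -c "
from workcell import bot
print(bot.job_done())"
```

```text
the job is handed in; nothing more can be done
None
```

The stack is taken apart from the top down, all four parts stand upright in their own trays with the mushroom and jar untouched, and the job was handed in at about 40 s of the 118 s allowed.

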